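Put the cake presses away in their tray

ROBOT

A 6-joint arm with a two-finger parallel gripper is mounted at the origin on the work surface. World frame = base frame: x ahead of the robot, y to its left, z up, the work surface at z = 0. Lengths are in mm, angles in rad, forces in N, time in s.
With the tool pointing down it reaches from about 400 to 925 mm from the base axis. Payload 12.5 kg.
Tool frame: the origin (TCP) lies at the very end of the fingers, on their centre line; the grasp point (between the pads) lies 19 mm behind it; z points along the fingers, y is the line along which they close (so a half turn about z gives the same grasp; the last joint's range is limited). The gripper opens to 95 mm and grips with 3 to 60 N. Pads are 20 mm wide; open, the fingers measure 119 mm over their backs; the gripper's body (75 mm by 180 mm) begins 59 mm behind the grasp point.
Start: joints at [1.121, 0.491, 1.559, -0, 1.092, -0.106], TCP at [210.651, 588.45, 214.661] pointing down, gripper open.
Joint ranges: [-3.1, 3.1], [-0.84, 2.19], [0.05, 2.79], [-1.13, 4.28], [0.06, 2.93], [-2.69, 2.69]. Speed limits (rad/s): [2.22, 2.22, 2.79, 3.14, 3.14, 3.14].

INTERFACE

Orientations are given as [roll, pitch, yaw] about the fixed x, y, z axes, in that order (R = Rz(yaw) Ry(pitch) Rx(roll)).
In Python, from cell import * gives the robot as it stands.
- The arm moves only by the tool jog_arm, never from a script. Its argument "targets" is a list of rows, each an object with "turn": the turn, a rotation vector about the world's x, y, z in degrees, a list of three; "slide": the shift along the world's x, y, z in mm, a list of three; "claw": the opening in per cent of the stroke, from 0 (shut) to 100 (fully open). In form: [{"turn": [wx, wy, wz], "slide": [x, y, z], "claw": claw}, ...]. A call has 1 to 5 rows; each row shifts and turns the commanded pose from where the row before left it; what a row does not reach is not made up. A row lasts 1/8 s, in which the tool goes at most 62.5 mm and 10.7 degrees, less where a joint would pass 70% of its speed; a pose out of reach is approached as far as the arm can. A call with a gripper value outside its range is refused whole. The fingers move at their own pace and stop on an object; the grip force is fixed at half the most. Time passes only in rows, so rows that do not move let the fingers close. It gives the time, the measured TCP pose, the force, the opening and the grip force at its end, in the units of the state.
- state(): the state, without advancing time (a new reading comes with each control period).
- read_camera(name): name is "scene" or "top"; returns a dict with "frame" (420x560x3 uint8, blue, green, red), "mtx" (3x3 intrinsics, pixels), "k1" (the pictures are not rectified: a ray, as slopes to the right and down, at radius r is drawn at 1 + k1 r^2 times it, then the intrinsics apply), "R" (3x3) and "t" (3): a world point X has camera coordinates R X + t. Camera axes: x right, y down, z forward; pixel columns grow to the right and rows downward; lengths in mm; the calibration is good to about 2 mm. A picture is of the moment at which its call begins. There is no depth.
- job_done(): hands the job in; it is judged then, once.
Trained networks look in the newest picture that a camera, given by its name, has taken for a name from the list of things; names that differ only in an ending like _2 or _b are one class to them, and where a whole thing is asked for, a point or a joint stands for the part that bears it (a point fixed in the world has none). Each returns a list of dicts, best first, with "conf" (0 to 1); they miss things now and then, are a little off and sometimes report something else, mostly with a low value. They report only what shows in the picture. A call takes as long as a camera call. They do not tell look-alikes from the thing itself.
- look_for(query, camera): "xy" ([column, row] in pixels, amid what is visible of it).
The state is a dict: "t": time; "joints": joint angles; "qvel": joint speeds; "tau": joint torques, N m; "eef_pos": TCP position; "tcp_rot": TCP orientation; "ft_force": force on the tool from outside, world axes, zero at the start; "moment": the same for the moment, N m; "opening": opening from 0.0 (shut) to 1.0 (fully open); "grip_force": force on a finger pad.
Only numpy, scipy, OpenCV 4.12 (cv2) and the standard library are available. Lean on these libraries where they do the work, as an engineer would, in place of code of your own. Each camera call takes 0.05 s, during which the arm holds its last target. There are 200 camera calls.

TASK

Put away the cake presses that belong in the storage tray: stand the four smaller ones (round, square, six-sided and oblong foot) each upright on the floor of the pocket of its own shape, setting them down gently rather than dropping them. Leave the two big presses, a round and a six-sided one that fit no pocket, standing where they are.

Things in the scene. Friction and masses are not known exactly. Their poses are not given: they have to be found in the camera images.
- press_round_mid (a point): Cake press, round foot, 52 mm in diameter; bright metal foot 18 mm high, brass collar of 30 mm diameter up to 26 mm, upright round wooden handle of 24 mm diameter from 26 to 74 mm height to grip, 74 mm tall in all, about 0.2 kg. The point is on the handle's axis half-way up, 37 mm over the underside; z up.
- press_square_mid (a point): Cake press, square foot, 48 x 48 mm (sides along x and y); bright metal foot 18 mm high, brass collar of 30 mm diameter up to 26 mm, upright round wooden handle of 24 mm diameter from 26 to 74 mm height to grip, 74 mm tall in all, about 0.2 kg. The point is on the handle's axis half-way up, 37 mm over the underside; z up.
- press_hex_mid (a point): Cake press, six-sided foot, 48 mm across flats, 55 mm across corners (flats face +x and -x); bright metal foot 18 mm high, brass collar of 30 mm diameter up to 26 mm, upright round wooden handle of 24 mm diameter from 26 to 74 mm height to grip, 74 mm tall in all, about 0.2 kg. The point is on the handle's axis half-way up, 37 mm over the underside; z up.
- press_oblong_mid (a point): Cake press, oblong foot, 68 mm (along x) by 36 mm (along y); bright metal foot 18 mm high, brass collar of 30 mm diameter up to 26 mm, upright round wooden handle of 24 mm diameter from 26 to 74 mm height to grip, 74 mm tall in all, about 0.2 kg. The point is on the handle's axis half-way up, 37 mm over the underside; z up.
- press_big_round_mid (a point): Look-alike, to be left: the same kind of press (handle, heights and point alike) with a round foot of 72 mm, too big for any pocket, about 0.35 kg.
- press_big_hex_mid (a point): Look-alike, to be left: the same kind of press with a six-sided foot 68 mm across flats, 79 mm across corners, too big for any pocket, about 0.35 kg. Other objects among the presses are under 25 mm high.
- pocket_round (a point): Round pocket, 68 mm across (a sixteen-sided fence), in one of four fixed nests 93 mm apart, two by two, in a fixed wooden tray (198 mm square, 22 mm high). White floor, grey fence 12 mm high and 4 mm thick. The point is the centre of the pocket's floor, 9 mm over the table; z up, x and y along the tray's sides. A press stands home when its point is 37 mm above this one.
- pocket_square (a point): Square pocket, 64 x 64 mm, in one of four fixed nests 93 mm apart, two by two, in a fixed wooden tray (198 mm square, 22 mm high). White floor, grey fence 12 mm high and 4 mm thick. The point is the centre of the pocket's floor, 9 mm over the table; z up, x and y along the tray's sides. A press stands home when its point is 37 mm above this one.
- pocket_hex (a point): Six-sided pocket, 64 mm across flats (flats face +x and -x), in one of four fixed nests 93 mm apart, two by two, in a fixed wooden tray (198 mm square, 22 mm high). White floor, grey fence 12 mm high and 4 mm thick. The point is the centre of the pocket's floor, 9 mm over the table; z up, x and y along the tray's sides. A press stands home when its point is 37 mm above this one.
- pocket_oblong (a point): Oblong pocket, 82 mm (along x) by 52 mm (along y), in one of four fixed nests 93 mm apart, two by two, in a fixed wooden tray (198 mm square, 22 mm high). White floor, grey fence 12 mm high and 4 mm thick. The point is the centre of the pocket's floor, 9 mm over the table; z up, x and y along the tray's sides. A press stands home when its point is 37 mm above this one.
Not all that is in view belongs to the job. Leave any orange or red look-alike of the part that bears press_round_mid alone.

How it is judged (in metres and radians):
At the end, for the whole second after the job is handed in: Each of the four smaller presses stands in the pocket of its own shape: its axis within 15 mm of the pocket's centre, its foot on the pocket's floor (within 4 mm), upright within 0.1 rad, released and at rest. The two big presses stand upright within 30 mm of where they were (horizontal distance between press_round_mid and pocket_round below 0.015 m and z of press_round_mid in the frame of pocket_round below 0.041 m and angle between each of press_round_mid, press_square_mid, press_hex_mid, press_oblong_mid, press_big_round_mid, press_big_hex_mid's own z axis and vertical below 0.1 rad and linear speed of each of press_round, press_square, press_hex, press_oblong below 0.02 m/s and horizontal distance between press_square_mid and pocket_square below 0.015 m and z of press_square_mid in the frame of pocket_square below 0.041 m and horizontal distance between press_hex_mid and pocket_hex below 0.015 m and z of press_hex_mid in the frame of pocket_hex below 0.041 m and horizontal distance between press_oblong_mid and pocket_oblong below 0.015 m and z of press_oblong_mid in the frame of pocket_oblong below 0.041 m and distance of each of press_big_round_mid, press_big_hex_mid from where it was at the start of the episode below 0.03 m); the robot touches nothing.
It fails at once if a press is dropped or slammed into its pocket (faster than 0.6 m/s just above it) ((horizontal distance between press_round_mid and pocket_round below 0.03 m and z of press_round_mid in the frame of pocket_round below 0.07 m and linear speed of press_round above 0.6 m/s) or (horizontal distance between press_square_mid and pocket_square below 0.03 m and z of press_square_mid in the frame of pocket_square below 0.07 m and linear speed of press_square above 0.6 m/s) or (horizontal distance between press_hex_mid and pocket_hex below 0.03 m and z of press_hex_mid in the frame of pocket_hex below 0.07 m and linear speed of press_hex above 0.6 m/s) or (horizontal distance between press_oblong_mid and pocket_oblong below 0.03 m and z of press_oblong_mid in the frame of pocket_oblong below 0.07 m and linear speed of press_oblong above 0.6 m/s)).
It fails at once if the big round press is moved by more than 30 mm (distance of press_big_round_mid from where it was at the start of the episode above 0.03 m).
It fails at once if the big hex press is moved by more than 30 mm (distance of press_big_hex_mid from where it was at the start of the episode above 0.03 m).
It also fails if it takes over 106 s, if anything falls off the work surface, if the arm or the gripper's body presses on something with over 40 N, if the wrist force passes 120 N, or if a joint passes its speed limit or range.

## Working session

There is one attempt and no reset: what is moved stays moved. The work goes in short steps, Python scripts to look and compute and a tool call to move; the robot and the scene stay as the last step left them, time stands still between calls to the robot, and variables do not carry over. Pictures are saved under pics/ and viewed, at most 14 in all, crops included, and the job is handed in when it is done.

Besides the shell and the picture viewer there is one more tool, called after "Call:" as name([rows], argument=value, ...), one row to a line, values as JSON. jog_arm: Moves the arm, as the interface text tells. Its arguments: {"type":"object","properties":{"targets":{"type":"array","items":{"type":"object","properties":{"turn":{"type":"array","items":{"type":"number"}},"slide":{"type":"array","items":{"type":"number"}},"claw":{"type":"number"}}}}},"required":["targets"]}

```bash
mkdir -p pics; cat > h.py <<'E'
from cell import *
import numpy as np, cv2
def pix2w(c,uv,z):
    K=np.array(c["mtx"]);R=np.array(c["R"]);t=np.array(c["t"])
    d=np.linalg.inv(K)@[uv[0],uv[1],1]; x=d[:2]/d[2]; u=x.copy()
    for _ in range(20): u=x/(1+c["k1"]*(u@u))
    r=R.T@np.array([u[0],u[1],1]); o=-R.T@t
    return o+r*(z-o[2])/r[2]
def w2pix(c,X):
    p=np.array(c["R"])@np.array(X,float)+np.array(c["t"]); u=p[:2]/p[2]; u=u*(1+c["k1"]*(u@u))
    return (np.array(c["mtx"])@[u[0],u[1],1])[:2]
E
python3 - <<'E'
from h import *
for n in ("scene","top"):
    c=read_camera(n); cv2.imwrite(f"pics/{n}0.png",cv2.resize(c["frame"],(784,588),interpolation=cv2.INTER_CUBIC))
    np.save(f"{n}0.npy",c["frame"])
    print(n,-np.array(c["R"]).T@c["t"],c["k1"],np.array(c["R"]).round(2).tolist())
    for q in ["press_round_mid","press_square_mid","press_hex_mid","press_oblong_mid","press_big_round_mid","press_big_hex_mid","pocket_round","pocket_square","pocket_hex","pocket_oblong"]:
        for d in look_for(q,n)[:3]:
            z=9 if "pocket" in q else 37
            print(q,np.round(d["xy"]),round(d["conf"],2),pix2w(c,d["xy"],z).round())
s=state();print(s["t"],s["eef_pos"],s["tcp_rot"])
E
```

```text
scene [951.04098916 638.46663476 678.66589509] -0.15830363186669685 [[-0.83, 0.56, -0.01], [0.35, 0.5, -0.79], [-0.44, -0.66, -0.61]]
press_round_mid [308. 165.] 0.96 [ 346. -161.   37.]
press_round_mid [202. 262.] 0.75 [712.  -1.  37.]
press_round_mid [154. 187.] 0.67 [ 695. -287.   37.]
press_square_mid [238. 152.] 0.75 [ 456. -312.   37.]
press_square_mid [363. 276.] 0.3 [484. 201.  37.]
press_hex_mid [236. 228.] 0.93 [608. -52.  37.]
press_oblong_mid [297. 202.] 0.71 [456. -52.  37.]
press_big_round_mid [191. 172.] 0.74 [ 595. -295.   37.]
press_big_hex_mid [271. 181.] 0.65 [ 457. -155.   37.]
pocket_round [400. 304.] 0.77 [456. 273.   9.]
pocket_square [364. 275.] 0.67 [461. 180.   9.]
pocket_hex [328. 295.] 0.66 [549. 182.   9.]
pocket_hex [236. 226.] 0.2 [590. -87.   9.]
pocket_oblong [360. 326.] 0.6 [548. 269.   9.]
top [ 267.80083935  -30.61475198 1209.68674616] -0.05952767393769479 [[0.09, -1.0, 0.0], [-0.97, -0.08, -0.22], [0.22, 0.02, -0.98]]
press_round_mid [344. 303.] 0.85 [ 326. -182.   37.]
press_round_mid [358. 198.] 0.72 [ 574. -201.   37.]
press_round_mid [402. 160.] 0.64 [ 678. -303.   37.]
press_square_mid [410. 260.] 0.88 [ 435. -330.   37.]
press_hex_mid [302. 185.] 0.71 [594. -66.  37.]
press_oblong_mid [298. 252.] 0.89 [433. -70.  37.]
press_big_round_mid [412. 203.] 0.78 [ 571. -329.   37.]
press_big_hex_mid [350. 260.] 0.75 [ 425. -191.   37.]
pocket_round [154. 235.] 0.9 [447. 275.   9.]
pocket_square [196. 234.] 0.69 [457. 174.   9.]
pocket_hex [204. 196.] 0.61 [553. 166.   9.]
pocket_oblong [163. 192.] 0.79 [554. 269.   9.]
1.1 [210.65196821 588.44520622 214.6596736 ] [ 3.14151470e+00 -4.14098189e-06  2.79778200e+00]
```

View pics/top0.png

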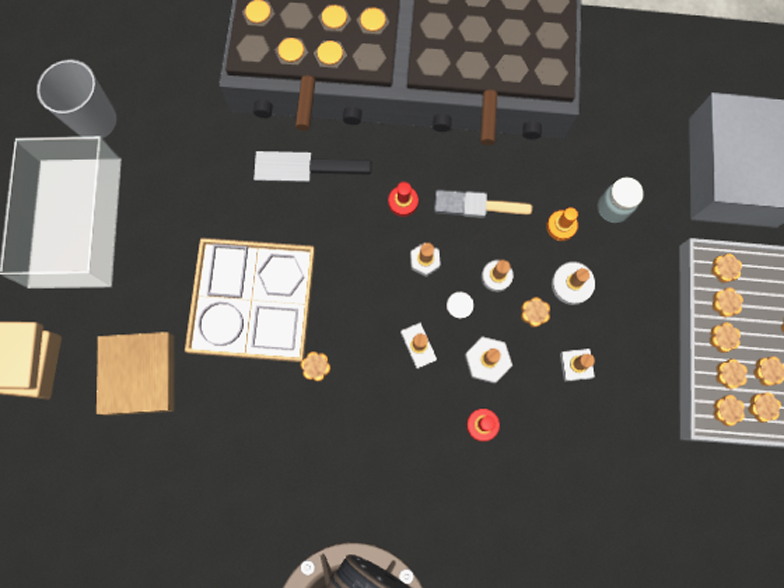

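View pics/scene0.png

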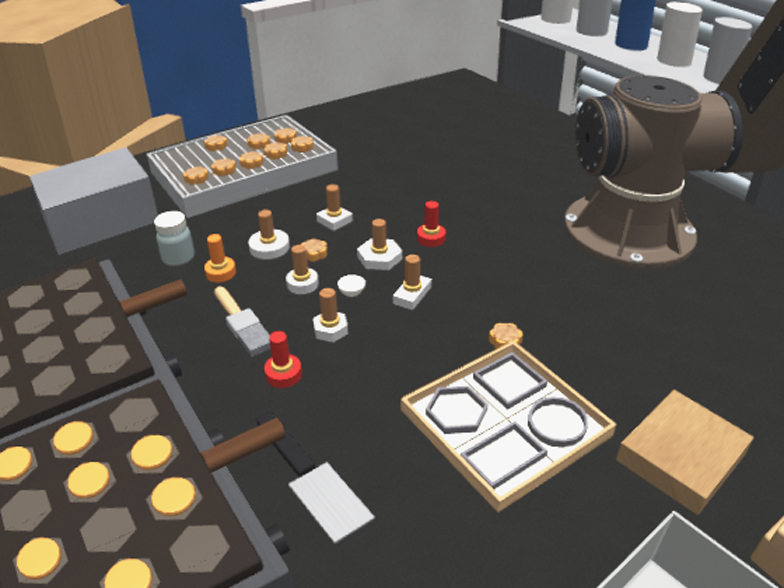

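The top view (1.4x) shows six wooden-handled presses: hex (425,259), round (497,273), oblong (419,345), square (578,362), big round (573,282) and big hex (489,360). Red and orange look-alikes are at (403,198), (483,424) and (563,223), so press_round is the wooden-handled one at (497,273), about 52 mm wide. The tray is centred near (250,300) with pockets oblong/hex above and round/square below. Next I'll fit silhouettes in both cameras.

```bash
cat > fit.py <<'E'
from h import *
from scipy.optimize import minimize
def ngon(n,rc,a0): a=np.arange(n)*2*np.pi/n+a0; return np.c_[rc*np.cos(a),rc*np.sin(a)]
def box(a,b): return np.array([[a,b],[-a,b],[-a,-b],[a,-b]])/2
circ=lambda d: ngon(24,d/2,0)
FEET=dict(round=circ(52),square=box(48,48),hex=ngon(6,24/np.cos(np.pi/6),np.pi/6),oblong=box(68,36),
 big_round=circ(72),big_hex=ngon(6,34/np.cos(np.pi/6),np.pi/6))
def press(k,z=0): return [(FEET[k],z,z+18),(circ(30),z+18,z+26),(circ(24),z+26,z+74)]
TRAY=[(box(198,198),0,22)]
S=4
def render(c,parts,x,y,yaw,roi):
    r0,r1,c0,c1=roi; m=np.zeros(((r1-r0)*S,(c1-c0)*S),np.uint8)
    R=np.array([[np.cos(yaw),-np.sin(yaw)],[np.sin(yaw),np.cos(yaw)]])
    for P,a,b in parts:
        q=P@R.T+[x,y]
        uv=np.array([w2pix(c,[*p,z]) for p in q for z in (a,b)])
        uv=((uv-[c0,r0]+.5)*S*16).astype(np.int32)
        cv2.fillPoly(m,[cv2.convexHull(uv.reshape(-1,1,2))],1,shift=4)
    return cv2.resize(m.astype(np.float32),(c1-c0,r1-r0),interpolation=cv2.INTER_AREA)
def fit(cams,parts,x0,y0,yaws,half,thr=75):
    data=[]
    for c in cams:
        u=w2pix(c,[x0,y0,25]).astype(int); roi=(max(u[1]-half,0),u[1]+half,max(u[0]-half,0),u[0]+half)
        g=c["frame"].max(2)[roi[0]:roi[1],roi[2]:roi[3]].astype(np.float32)
        m=(np.clip((g-50)/40,0,1))
        # only the component touching the render
        n,l=cv2.connectedComponents((m>.4).astype(np.uint8))
        r=render(c,parts,x0,y0,yaws[0],roi)>.5
        cnt=np.bincount(l[r],minlength=n); cnt[0]=0; keep=cv2.dilate((l==cnt.argmax()).astype(np.uint8),np.ones((3,3)))
        data.append((c,m*keep,roi))
    def cost(p):
        s=0
        for c,m,roi in data:
            r=render(c,parts,p[0],p[1],p[2]/30,roi); s+=np.abs(r-m).sum()/r.sum()
        return s/len(data)
    best=None
    for y in yaws:
        o=minimize(cost,[x0,y0,y*30],method="Nelder-Mead",options=dict(initial_simplex=np.array([[x0,y0,y*30],[x0+12,y0,y*30],[x0,y0+12,y*30],[x0,y0,y*30+6]]),xatol=.1,fatol=1e-4,maxiter=150))
        if best is None or o.fun<best.fun: best=o
    return best.x[0],best.x[1],np.degrees(best.x[2]/30),best.fun
E
python3 - <<'E'
from fit import *
T=read_camera("top");Sc=read_camera("scene")
cs=[T,Sc]
for cams,n in ((cs,"both"),([T],"top"),([Sc],"scene")):
  print(n,"tray",np.round(fit(cams,TRAY,502,222,[0,.1],110),2))
  for k,x,y,ys in (("round",574,-201,[0]),("square",435,-330,[-.5,0,.5]),("hex",597,-66,[-.3,0,.3]),("oblong",435,-70,[-.6,-.3,0,.3,.6]),("big_round",571,-329,[0]),("big_hex",425,-191,[0])):
    print(k,np.round(fit(cams,press(k),x-3,y+8,ys,38),2))
cr=T["frame"][160:285,270:440];cv2.imwrite("pics/crop.png",cv2.resize(cr,None,fx=4.5,fy=4.5,interpolation=cv2.INTER_CUBIC))
E
```

```text
both tray [5.0503e+02 2.2305e+02 3.9000e-01 9.0000e-02]
round [ 582.98 -196.08    7.85    0.84]
square [ 4.3954e+02 -3.4064e+02  1.1880e+01  9.0000e-02]
hex [ 6.0173e+02 -6.9360e+01  4.2030e+01  1.1000e-01]
oblong [ 4.4994e+02 -6.9930e+01  2.7770e+01  9.0000e-02]
big_round [ 581.1  -329.08    9.3     0.63]
big_hex [ 4.3602e+02 -1.8849e+02 -9.3800e+00  1.0000e-01]
top tray [5.0459e+02 2.2338e+02 2.3000e-01 9.0000e-02]
round [ 5.8304e+02 -1.9701e+02  4.2000e-01  1.1000e-01]
square [ 4.3942e+02 -3.4075e+02  1.0730e+01  7.0000e-02]
hex [ 6.0167e+02 -7.0480e+01 -1.5200e+01  1.2000e-01]
oblong [ 4.506e+02 -7.001e+01  2.785e+01  1.000e-01]
big_round [ 5.8152e+02 -3.2939e+02  1.0390e+01  7.0000e-02]
big_hex [ 4.3596e+02 -1.9057e+02 -7.0300e+00  1.2000e-01]
scene tray [5.0480e+02 2.2398e+02 1.7000e-01 9.0000e-02]
round [ 582.43 -196.19    6.02    1.56]
square [ 4.3929e+02 -3.3984e+02  1.0970e+01  1.0000e-01]
hex [ 6.0162e+02 -6.9310e+01 -1.3330e+01  8.0000e-02]
oblong [ 4.4928e+02 -6.9890e+01  2.6200e+01  6.0000e-02]
big_round [ 581.74 -327.65   -2.47    1.19]
big_hex [ 4.3551e+02 -1.8853e+02 -8.2800e+00  8.0000e-02]
```

View pics/crop.png

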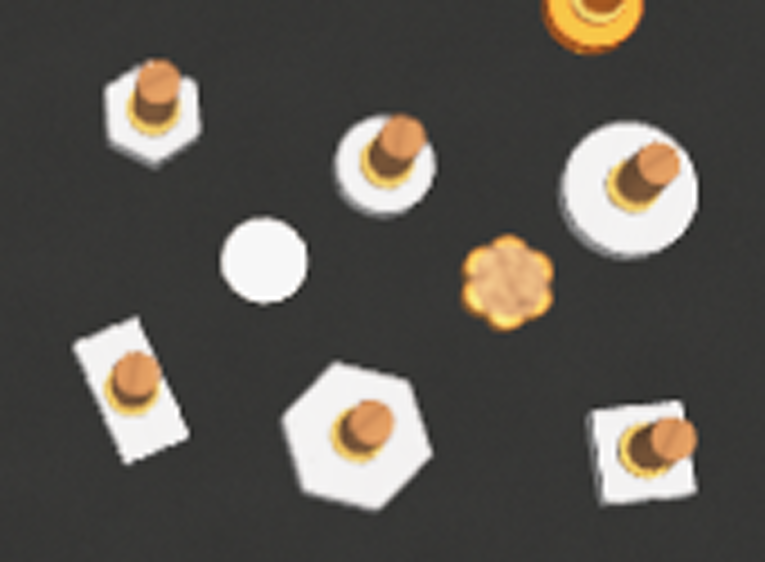

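The crop shows, all with wood handles: hex (152,112), round (385,165), oblong (130,390) and square (645,455). The big round is at (630,190) and the big hex at (357,437). The fits from both cameras agree, so I'll start with the oblong.

Call:
jog_arm([
  {"slide": [30,-50,0],"turn": [0,0,0],"claw": 55},
  {"slide": [30,-50,0],"turn": [0,0,0],"claw": 55},
  {"slide": [30,-50,0],"turn": [0,0,0],"claw": 55},
  {"slide": [30,-50,0],"turn": [0,0,0],"claw": 55},
  {"slide": [30,-50,0],"turn": [0,0,0],"claw": 55},
])

```text
t: 1.82
eef_pos: [361.4, 336.9, 214.9]
tcp_rot: [3.141, 0.0, 2.798]
ft_force: [1.3, 0.5, -0.0]
opening: 0.569
grip_force: 0.0
```

Call:
jog_arm([
  {"slide": [11,-51,0],"turn": [0,0,0],"claw": 55},
  {"slide": [11,-51,0],"turn": [0,0,0],"claw": 55},
  {"slide": [11,-51,0],"turn": [0,0,0],"claw": 55},
  {"slide": [11,-51,0],"turn": [0,0,0],"claw": 55},
  {"slide": [11,-51,0],"turn": [0,0,0],"claw": 55},
])

```text
t: 2.45
eef_pos: [415.9, 81.8, 214.9]
tcp_rot: [3.141, 0.001, 2.798]
ft_force: [1.5, 0.7, 0.1]
opening: 0.552
grip_force: 0.0
```

Call:
jog_arm([
  {"slide": [11,-51,-20],"turn": [0,0,0],"claw": 55},
  {"slide": [11,-51,-30],"turn": [0,0,0],"claw": 55},
  {"slide": [12,-51,-30],"turn": [0,0,0],"claw": 55},
  {"slide": [0,0,0],"turn": [0,0,0],"claw": 55},
  {"slide": [0,0,0],"turn": [0,0,0],"claw": 55},
])

```text
t: 3.08
eef_pos: [449.5, -69.3, 134.8]
tcp_rot: [3.141, -0.0, 2.797]
ft_force: [-0.0, 0.5, 0.7]
opening: 0.552
grip_force: 0.0
```

Call:
jog_arm([
  {"slide": [0,0,-35],"turn": [0,0,0],"claw": 55},
  {"slide": [0,0,-35],"turn": [0,0,0],"claw": 55},
  {"slide": [0,0,-28],"turn": [0,0,0],"claw": 55},
  {"slide": [0,0,0],"turn": [0,0,0],"claw": 55},
  {"slide": [0,0,0],"turn": [0,0,0],"claw": 10},
])

```text
t: 3.7
eef_pos: [450.2, -69.0, 37.9]
tcp_rot: [3.141, 0.002, 2.799]
ft_force: [1.0, 0.2, 0.5]
opening: 0.495
grip_force: 0.0
```

Call:
jog_arm([
  {"slide": [0,0,0],"turn": [0,0,0],"claw": 0},
  {"slide": [0,0,0],"turn": [0,0,0],"claw": 0},
  {"slide": [0,0,0],"turn": [0,0,0],"claw": 0},
  {"slide": [0,0,0],"turn": [0,0,0],"claw": 0},
  {"slide": [0,0,0],"turn": [0,0,0],"claw": 0},
])

```text
t: 4.32
eef_pos: [449.9, -69.6, 37.3]
tcp_rot: [3.141, 0.001, 2.798]
ft_force: [-0.7, 0.9, 7.8]
opening: 0.251
grip_force: 30.0
```

Call:
jog_arm([
  {"slide": [0,0,20],"turn": [0,0,0],"claw": 0},
  {"slide": [0,0,40],"turn": [0,0,0],"claw": 0},
  {"slide": [8,25,5],"turn": [0,0,-5],"claw": 0},
  {"slide": [14,45,0],"turn": [0,0,-7],"claw": 0},
  {"slide": [15,50,0],"turn": [0,0,-8],"claw": 0},
])

```text
t: 4.95
eef_pos: [486.9, 51.4, 101.9]
tcp_rot: [3.141, 0.0, 2.443]
ft_force: [1.5, -0.5, -2.0]
opening: 0.248
grip_force: 30.0
```

Call:
jog_arm([
  {"slide": [15,50,0],"turn": [0,0,-7],"claw": 0},
  {"slide": [15,50,0],"turn": [0,0,0],"claw": 0},
  {"slide": [15,50,0],"turn": [0,0,0],"claw": 0},
  {"slide": [13,44,0],"turn": [0,0,0],"claw": 0},
  {"slide": [7,25,0],"turn": [0,0,0],"claw": 0},
])

```text
t: 5.58
eef_pos: [551.7, 271.5, 101.4]
tcp_rot: [-3.141, -0.0, 2.328]
ft_force: [-0.7, 0.4, -2.0]
opening: 0.248
grip_force: 30.0
```

Call:
jog_arm([
  {"slide": [0,0,0],"turn": [0,0,0],"claw": 0},
  {"slide": [0,0,0],"turn": [0,0,0],"claw": 0},
])

```text
t: 5.82
eef_pos: [551.2, 268.8, 101.4]
tcp_rot: [-3.141, -0.0, 2.327]
ft_force: [-0.7, -0.8, -2.5]
opening: 0.249
grip_force: 30.0
```

```bash
python3 - <<'E'
from fit import *
T=read_camera("top");Sc=read_camera("scene")
a=T["frame"][130:300,100:260];b=Sc["frame"][190:360,270:450]
cv2.imwrite("pics/p1.png",cv2.resize(np.hstack([a,b]),None,fx=2.3,fy=2.3))
s=state();print(s["eef_pos"],s["tcp_rot"],s["t"])
E
```

```text
[551.47165248 268.48618749 101.67142696] [-3.14119373e+00 -1.09020547e-04  2.32561624e+00] 5.925
```

View pics/p1.png

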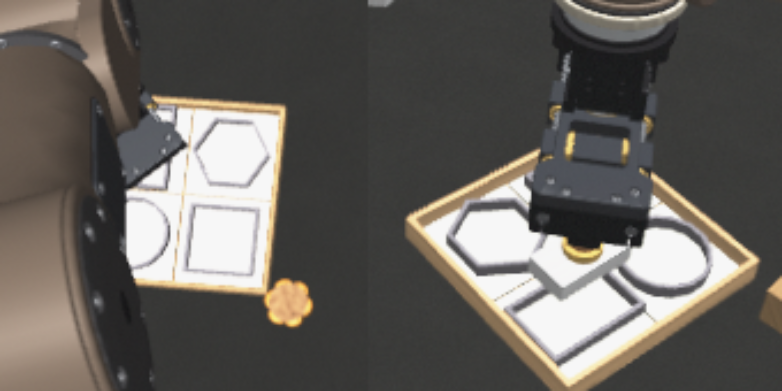

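The left half (top camera) is mostly hidden by the arm. The right half (scene camera) shows the oblong foot at (580,265), aligned with and over the oblong pocket at (575,310). I'll lower it.

Call:
jog_arm([
  {"slide": [0,1,-25],"turn": [0,0,0],"claw": 0},
  {"slide": [0,0,-17],"turn": [0,0,0],"claw": 0},
  {"slide": [0,0,-8],"turn": [0,0,0],"claw": 0},
  {"slide": [0,0,-5],"turn": [0,0,0],"claw": 0},
  {"slide": [0,0,0],"turn": [0,0,0],"claw": 0},
])

```text
t: 6.55
eef_pos: [551.8, 270.4, 46.8]
tcp_rot: [3.141, 0.0, 2.326]
ft_force: [0.3, 0.3, -1.4]
opening: 0.251
grip_force: 30.0
```

Call:
jog_arm([
  {"slide": [0,0,-1],"turn": [0,0,0],"claw": 0},
  {"slide": [0,0,0],"turn": [0,0,0],"claw": 30},
  {"slide": [0,0,0],"turn": [0,0,0],"claw": 55},
  {"slide": [0,0,0],"turn": [0,0,0],"claw": 55},
  {"slide": [0,0,10],"turn": [0,0,0],"claw": 55},
])

```text
t: 7.18
eef_pos: [551.4, 270.3, 55.5]
tcp_rot: [-3.141, -0.0, 2.327]
ft_force: [0.6, -0.2, -0.1]
opening: 0.535
grip_force: 0.0
```

Call:
jog_arm([
  {"slide": [0,0,30],"turn": [0,0,0],"claw": 55},
  {"slide": [0,0,50],"turn": [0,0,0],"claw": 55},
  {"slide": [4,-30,0],"turn": [0,0,0],"claw": 55},
  {"slide": [8,-50,0],"turn": [0,0,0],"claw": 55},
  {"slide": [8,-55,0],"turn": [0,0,0],"claw": 55},
])

```text
t: 7.8
eef_pos: [571.8, 134.5, 136.6]
tcp_rot: [3.141, 0.001, 2.328]
ft_force: [0.5, -0.7, 0.8]
opening: 0.548
grip_force: 0.0
```

Call:
jog_arm([
  {"slide": [8,-55,0],"turn": [0,0,0],"claw": 55},
  {"slide": [8,-55,0],"turn": [0,0,0],"claw": 55},
  {"slide": [8,-50,0],"turn": [0,0,0],"claw": 55},
  {"slide": [6,-45,0],"turn": [0,0,0],"claw": 55},
  {"slide": [0,0,0],"turn": [0,0,0],"claw": 55},
])

```text
t: 8.43
eef_pos: [602.0, -72.3, 136.2]
tcp_rot: [3.141, 0.001, 2.323]
ft_force: [0.3, 0.9, 0.1]
opening: 0.547
grip_force: 0.0
```

```bash
python3 - <<'E'
from fit import *
T=read_camera("top")
cv2.imwrite("pics/p2.png",cv2.resize(T["frame"][120:300,100:460],None,fx=2.2,fy=2.2))
s=state();print(s["eef_pos"],s["tcp_rot"],s["t"])
E
```

```text
[601.62838184 -70.65297442 136.11923089] [3.14121112e+00 2.61543430e-04 2.32415822e+00] 8.475
```

View pics/p2.png

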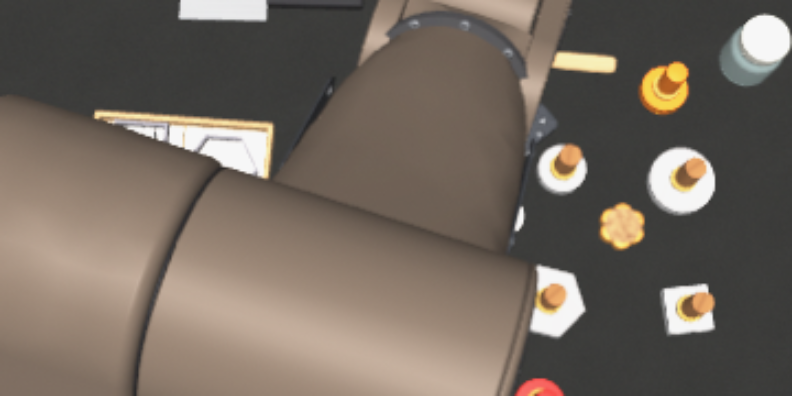

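The arm hides both the tray and the hex. The measured pose is right, so I'll descend and grip the hex.

Call:
jog_arm([
  {"slide": [0,0,-35],"turn": [0,0,0],"claw": 55},
  {"slide": [0,0,-35],"turn": [0,0,0],"claw": 55},
  {"slide": [0,0,-29],"turn": [0,0,0],"claw": 55},
  {"slide": [0,0,0],"turn": [0,0,0],"claw": 55},
  {"slide": [0,0,0],"turn": [0,0,0],"claw": 10},
])

```text
t: 9.1
eef_pos: [602.2, -68.9, 37.9]
tcp_rot: [3.141, 0.001, 2.327]
ft_force: [1.3, -0.3, -0.4]
opening: 0.493
grip_force: 0.0
```

Call:
jog_arm([
  {"slide": [0,0,0],"turn": [0,0,0],"claw": 0},
  {"slide": [0,0,0],"turn": [0,0,0],"claw": 0},
  {"slide": [0,0,0],"turn": [0,0,0],"claw": 0},
  {"slide": [0,0,0],"turn": [0,0,0],"claw": 0},
  {"slide": [0,0,0],"turn": [0,0,0],"claw": 0},
])

```text
t: 9.72
eef_pos: [601.9, -69.6, 37.4]
tcp_rot: [3.141, 0.001, 2.326]
ft_force: [-1.0, 1.2, 6.8]
opening: 0.249
grip_force: 30.0
```

Call:
jog_arm([
  {"slide": [0,0,20],"turn": [0,0,0],"claw": 0},
  {"slide": [0,0,40],"turn": [0,0,0],"claw": 0},
  {"slide": [-5,25,5],"turn": [0,0,4],"claw": 0},
  {"slide": [-9,45,0],"turn": [0,0,4],"claw": 0},
  {"slide": [-10,50,0],"turn": [0,0,4],"claw": 0},
])

```text
t: 10.35
eef_pos: [577.3, 51.2, 101.8]
tcp_rot: [3.141, 0.0, 2.537]
ft_force: [0.4, 0.6, -1.1]
opening: 0.25
grip_force: 30.0
```

Call:
jog_arm([
  {"slide": [-10,50,0],"turn": [0,0,3],"claw": 0},
  {"slide": [-9,45,0],"turn": [0,0,0],"claw": 0},
  {"slide": [-7,31,0],"turn": [0,0,0],"claw": 0},
  {"slide": [0,0,0],"turn": [0,0,0],"claw": 0},
  {"slide": [0,0,0],"turn": [0,0,0],"claw": 0},
])

```text
t: 10.98
eef_pos: [551.7, 176.0, 101.6]
tcp_rot: [-3.141, -0.0, 2.588]
ft_force: [-0.5, -0.2, -1.9]
opening: 0.249
grip_force: 30.0
```

```bash
python3 - <<'E'
from fit import *
T=read_camera("scene")
cv2.imwrite("pics/p3.png",cv2.resize(T["frame"][140:380,220:500],None,fx=2.2,fy=2.2))
s=state();print(s["eef_pos"],s["tcp_rot"],s["t"])
E
```

```text
[551.81753985 175.67453382 101.60565242] [-3.14148923e+00 -8.69324618e-06  2.58772135e+00] 11.025
```

View pics/p3.png

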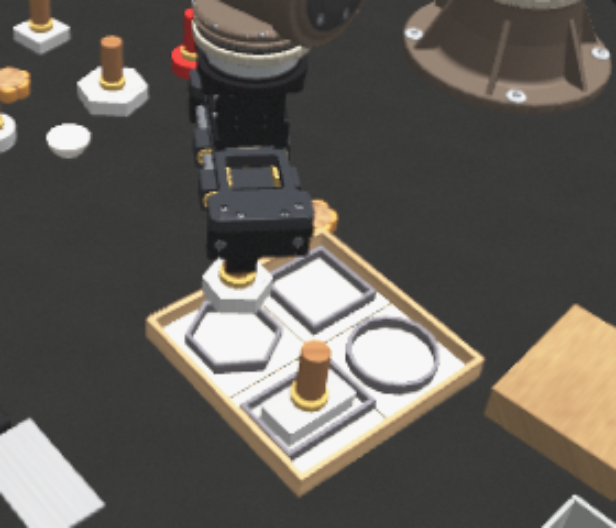

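The oblong stands in its pocket at (310,395), and the hex foot at (238,285) is aligned over the hex pocket at (235,335). I'll lower and release it, then go to the round press.

Call:
jog_arm([
  {"slide": [0,0,-25],"turn": [0,0,0],"claw": 0},
  {"slide": [0,0,-17],"turn": [0,0,0],"claw": 0},
  {"slide": [0,0,-8],"turn": [0,0,0],"claw": 0},
  {"slide": [0,0,-5],"turn": [0,0,0],"claw": 0},
  {"slide": [0,0,-1],"turn": [0,0,0],"claw": 0},
])

```text
t: 11.65
eef_pos: [551.9, 176.2, 46.2]
tcp_rot: [3.141, 0.0, 2.588]
ft_force: [-3.9, -2.0, 10.3]
opening: 0.251
grip_force: 30.0
```

Call:
jog_arm([
  {"slide": [0,0,0],"turn": [0,0,0],"claw": 0},
  {"slide": [0,0,0],"turn": [0,0,0],"claw": 30},
  {"slide": [0,0,0],"turn": [0,0,0],"claw": 55},
  {"slide": [0,0,0],"turn": [0,0,0],"claw": 55},
  {"slide": [0,0,10],"turn": [0,0,0],"claw": 55},
])

```text
t: 12.28
eef_pos: [551.3, 176.4, 55.5]
tcp_rot: [-3.141, -0.001, 2.588]
ft_force: [-0.2, -1.0, -0.2]
opening: 0.534
grip_force: 0.0
```

Call:
jog_arm([
  {"slide": [0,0,30],"turn": [0,0,0],"claw": 55},
  {"slide": [0,0,50],"turn": [0,0,0],"claw": 55},
  {"slide": [3,-30,0],"turn": [0,0,0],"claw": 55},
  {"slide": [4,-50,0],"turn": [0,0,0],"claw": 55},
  {"slide": [4,-55,0],"turn": [0,0,0],"claw": 55},
])

```text
t: 12.9
eef_pos: [562.8, 40.5, 136.6]
tcp_rot: [3.141, 0.001, 2.59]
ft_force: [0.9, 0.3, 0.2]
opening: 0.552
grip_force: 0.0
```

Call:
jog_arm([
  {"slide": [5,-55,0],"turn": [0,0,0],"claw": 55},
  {"slide": [5,-55,0],"turn": [0,0,0],"claw": 55},
  {"slide": [5,-55,0],"turn": [0,0,0],"claw": 55},
  {"slide": [3,-45,0],"turn": [0,0,0],"claw": 55},
  {"slide": [2,-28,0],"turn": [0,0,0],"claw": 55},
])

```text
t: 13.52
eef_pos: [582.6, -198.8, 136.3]
tcp_rot: [3.141, 0.001, 2.587]
ft_force: [-0.4, 0.1, -0.3]
opening: 0.551
grip_force: 0.0
```

Call:
jog_arm([
  {"slide": [0,0,0],"turn": [0,0,0],"claw": 55},
  {"slide": [0,0,0],"turn": [0,0,0],"claw": 55},
])

```text
t: 13.78
eef_pos: [582.5, -195.9, 136.0]
tcp_rot: [3.141, -0.0, 2.588]
ft_force: [0.3, 0.1, -0.2]
opening: 0.546
grip_force: 0.0
```

```bash
python3 - <<'E'
from fit import *
Sc=read_camera("scene")
cv2.imwrite("pics/p4.png",cv2.resize(Sc["frame"][100:380,110:480],None,fx=2.1,fy=2.1))
s=state();print(s["eef_pos"],s["tcp_rot"],s["t"])
E
```

```text
[ 582.57476037 -195.56052141  135.95936871] [ 3.14139955e+00 -7.19284246e-05  2.58904542e+00] 13.825
```

View pics/p4.png

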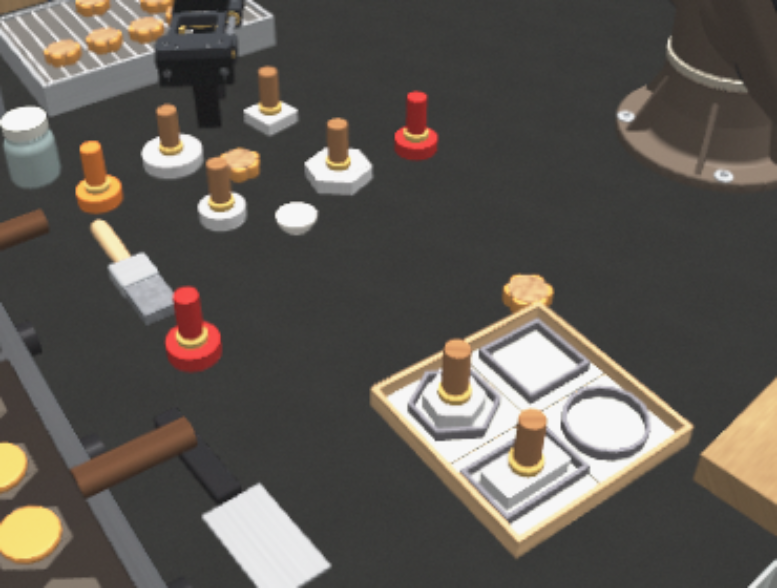

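The hex is home at (455,400) and the oblong at (528,465). The gripper hangs over the round press at (218,200). Next I'll grip it and carry it over.

Call:
jog_arm([
  {"slide": [0,0,-35],"turn": [0,0,0],"claw": 55},
  {"slide": [0,0,-35],"turn": [0,0,0],"claw": 55},
  {"slide": [0,0,-29],"turn": [0,0,0],"claw": 55},
  {"slide": [0,0,0],"turn": [0,0,0],"claw": 55},
  {"slide": [0,0,0],"turn": [0,0,0],"claw": 10},
])

```text
t: 14.45
eef_pos: [583.3, -196.1, 37.8]
tcp_rot: [3.141, 0.001, 2.589]
ft_force: [-0.3, 0.3, 0.3]
opening: 0.491
grip_force: 0.0
```

Call:
jog_arm([
  {"slide": [0,0,0],"turn": [0,0,0],"claw": 0},
  {"slide": [0,0,0],"turn": [0,0,0],"claw": 0},
  {"slide": [0,0,0],"turn": [0,0,0],"claw": 0},
  {"slide": [0,0,0],"turn": [0,0,0],"claw": 0},
  {"slide": [0,0,0],"turn": [0,0,0],"claw": 0},
])

```text
t: 15.08
eef_pos: [582.9, -196.6, 37.4]
tcp_rot: [3.141, 0.001, 2.588]
ft_force: [-0.3, 2.2, 6.5]
opening: 0.248
grip_force: 30.0
```

Call:
jog_arm([
  {"slide": [0,0,20],"turn": [0,0,0],"claw": 0},
  {"slide": [0,0,40],"turn": [0,0,0],"claw": 0},
  {"slide": [-7,25,5],"turn": [0,0,0],"claw": 0},
  {"slide": [-12,45,0],"turn": [0,0,0],"claw": 0},
  {"slide": [-15,55,0],"turn": [0,0,0],"claw": 0},
])

```text
t: 15.7
eef_pos: [547.2, -69.8, 100.7]
tcp_rot: [-3.141, -0.001, 2.587]
ft_force: [1.0, 0.2, -2.2]
opening: 0.252
grip_force: 30.0
```

Call:
jog_arm([
  {"slide": [-15,55,0],"turn": [0,0,0],"claw": 0},
  {"slide": [-15,55,0],"turn": [0,0,0],"claw": 0},
  {"slide": [-15,55,0],"turn": [0,0,0],"claw": 0},
  {"slide": [-15,55,0],"turn": [0,0,0],"claw": 0},
  {"slide": [-13,50,0],"turn": [0,0,0],"claw": 0},
])

```text
t: 16.32
eef_pos: [473.4, 200.6, 100.8]
tcp_rot: [-3.14, -0.001, 2.589]
ft_force: [0.5, -0.3, -2.3]
opening: 0.248
grip_force: 30.0
```

Call:
jog_arm([
  {"slide": [-11,45,0],"turn": [0,0,0],"claw": 0},
  {"slide": [-6,26,0],"turn": [0,0,0],"claw": 0},
  {"slide": [0,0,0],"turn": [0,0,0],"claw": 0},
  {"slide": [0,0,0],"turn": [0,0,0],"claw": 0},
  {"slide": [0,0,0],"turn": [0,0,0],"claw": 0},
])

```text
t: 16.95
eef_pos: [458.6, 268.7, 101.4]
tcp_rot: [-3.141, -0.0, 2.587]
ft_force: [0.4, 0.3, -1.9]
opening: 0.247
grip_force: 30.0
```

```bash
python3 - <<'E'
from fit import *
Sc=read_camera("scene")
cv2.imwrite("pics/p5.png",cv2.resize(Sc["frame"][180:380,270:480],None,fx=2.2,fy=2.2))
s=state();print(s["eef_pos"],s["tcp_rot"],s["t"])
E
```

```text
[458.69511647 268.67368294 101.49350419] [-3.14130078e+00 -2.03399202e-04  2.58723049e+00] 17.0
```

View pics/p5.png

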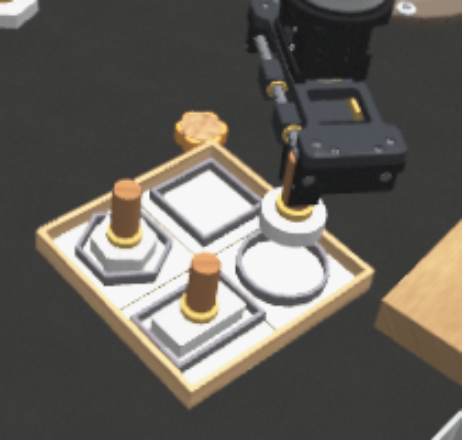

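The round foot at (293,215) is over the round pocket at (283,265). I'll lower and release it, then move on to the square press.

Call:
jog_arm([
  {"slide": [0,0.5,-25],"turn": [0,0,0],"claw": 0},
  {"slide": [0,0,-17],"turn": [0,0,0],"claw": 0},
  {"slide": [0,0,-8],"turn": [0,0,0],"claw": 0},
  {"slide": [0,0,-5],"turn": [0,0,0],"claw": 0},
  {"slide": [0,0,-1],"turn": [0,0,0],"claw": 0},
])

```text
t: 17.62
eef_pos: [459.0, 269.9, 46.2]
tcp_rot: [3.141, 0.001, 2.588]
ft_force: [-2.1, -2.6, 9.9]
opening: 0.245
grip_force: 30.0
```

Call:
jog_arm([
  {"slide": [0,0,0],"turn": [0,0,0],"claw": 0},
  {"slide": [0,0,0],"turn": [0,0,0],"claw": 30},
  {"slide": [0,0,0],"turn": [0,0,0],"claw": 55},
  {"slide": [0,0,0],"turn": [0,0,0],"claw": 55},
  {"slide": [0,0,10],"turn": [0,0,0],"claw": 55},
])

```text
t: 18.25
eef_pos: [458.3, 269.8, 55.5]
tcp_rot: [-3.141, -0.001, 2.588]
ft_force: [0.5, 0.9, -0.2]
opening: 0.527
grip_force: 0.0
```

Call:
jog_arm([
  {"slide": [0,0,30],"turn": [0,0,0],"claw": 55},
  {"slide": [0,0,50],"turn": [0,0,0],"claw": 55},
  {"slide": [-2,-30,0],"turn": [0,0,0],"claw": 55},
  {"slide": [-2,-50,0],"turn": [0,0,0],"claw": 55},
  {"slide": [-2,-55,0],"turn": [0,0,0],"claw": 55},
])

```text
t: 18.88
eef_pos: [452.5, 133.9, 136.4]
tcp_rot: [3.141, 0.001, 2.59]
ft_force: [-0.1, 0.1, 0.1]
opening: 0.548
grip_force: 0.0
```

Call:
jog_arm([
  {"slide": [-2,-55,0],"turn": [0,0,0],"claw": 55},
  {"slide": [-2,-55,0],"turn": [0,0,0],"claw": 55},
  {"slide": [-2,-55,0],"turn": [0,0,0],"claw": 55},
  {"slide": [-2,-55,0],"turn": [0,0,0],"claw": 55},
  {"slide": [-2,-55,0],"turn": [0,0,0],"claw": 55},
])

```text
t: 19.5
eef_pos: [442.5, -141.9, 136.4]
tcp_rot: [3.141, 0.001, 2.588]
ft_force: [1.1, 0.3, -0.1]
opening: 0.548
grip_force: 0.0
```

Call:
jog_arm([
  {"slide": [-2,-55,0],"turn": [0,0,0],"claw": 55},
  {"slide": [-1,-55,0],"turn": [0,0,0],"claw": 55},
  {"slide": [0,-55,0],"turn": [0,0,0],"claw": 55},
  {"slide": [0,-35.5,0],"turn": [0,0,0],"claw": 55},
  {"slide": [0,0,0],"turn": [0,0,0],"claw": 55},
])

```text
t: 20.12
eef_pos: [439.4, -342.6, 136.0]
tcp_rot: [-3.141, 0.001, 2.586]
ft_force: [0.0, -0.0, 0.4]
opening: 0.55
grip_force: 0.0
```

```bash
python3 - <<'E'
from fit import *
Sc=read_camera("scene")
cv2.imwrite("pics/p6.png",cv2.resize(Sc["frame"][80:380,110:480],None,fx=1.8,fy=1.8))
s=state();print(s["eef_pos"],s["tcp_rot"],s["t"])
E
```

```text
[ 439.26191379 -341.02337443  135.87246043] [ 3.14136138e+00 -1.14745731e-04  2.58664413e+00] 20.175
```

View pics/p6.png

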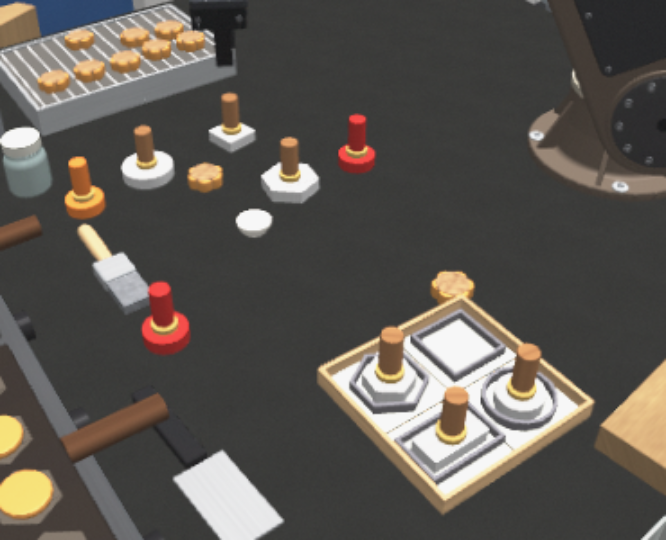

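Three presses are home: hex (391,375), oblong (453,430) and round (524,385). The gripper is over the square press at (232,125), so I'll grip it and carry it high, since the path crosses above the big hex.

Call:
jog_arm([
  {"slide": [0,0,-35],"turn": [0,0,0],"claw": 55},
  {"slide": [0,0,-35],"turn": [0,0,0],"claw": 55},
  {"slide": [0,0,-29],"turn": [0,0,0],"claw": 55},
  {"slide": [0,0,0],"turn": [0,0,0],"claw": 55},
  {"slide": [0,0,0],"turn": [0,0,0],"claw": 10},
])

```text
t: 20.8
eef_pos: [440.1, -340.2, 37.9]
tcp_rot: [-3.142, 0.001, 2.589]
ft_force: [-0.1, -0.3, 0.7]
opening: 0.495
grip_force: 0.0
```

Call:
jog_arm([
  {"slide": [0,0,0],"turn": [0,0,0],"claw": 0},
  {"slide": [0,0,0],"turn": [0,0,0],"claw": 0},
  {"slide": [0,0,0],"turn": [0,0,0],"claw": 0},
  {"slide": [0,0,0],"turn": [0,0,0],"claw": 0},
  {"slide": [0,0,0],"turn": [0,0,0],"claw": 0},
])

```text
t: 21.42
eef_pos: [439.9, -340.7, 37.4]
tcp_rot: [-3.142, 0.001, 2.588]
ft_force: [-1.1, 1.6, 6.8]
opening: 0.247
grip_force: 30.0
```

Call:
jog_arm([
  {"slide": [0,0,20],"turn": [0,0,0],"claw": 0},
  {"slide": [0,0,45],"turn": [0,0,0],"claw": 0},
  {"slide": [0,0,40],"turn": [0,0,0],"claw": 0},
  {"slide": [2,25,0],"turn": [0,0,-4],"claw": 0},
  {"slide": [2,45,0],"turn": [0,0,-4],"claw": 0},
])

```text
t: 22.05
eef_pos: [443.6, -270.6, 142.0]
tcp_rot: [3.142, 0.001, 2.445]
ft_force: [0.8, 0.2, -3.1]
opening: 0.25
grip_force: 30.0
```

Call:
jog_arm([
  {"slide": [2,55,0],"turn": [0,0,-3],"claw": 0},
  {"slide": [2,55,0],"turn": [0,0,0],"claw": 0},
  {"slide": [2,55,0],"turn": [0,0,0],"claw": 0},
  {"slide": [2,55,0],"turn": [0,0,0],"claw": 0},
  {"slide": [2,55,0],"turn": [0,0,0],"claw": 0},
])

```text
t: 22.68
eef_pos: [453.4, 6.1, 141.8]
tcp_rot: [3.141, 0.0, 2.396]
ft_force: [1.3, -0.4, -1.8]
opening: 0.249
grip_force: 30.0
```

Call:
jog_arm([
  {"slide": [2,55,0],"turn": [0,0,0],"claw": 0},
  {"slide": [2,55,0],"turn": [0,0,0],"claw": 0},
  {"slide": [1,40,0],"turn": [0,0,0],"claw": 0},
  {"slide": [0,22,0],"turn": [0,0,0],"claw": 0},
  {"slide": [0,0,-20],"turn": [0,0,0],"claw": 0},
])

```text
t: 23.3
eef_pos: [459.0, 178.1, 122.2]
tcp_rot: [3.139, 0.001, 2.399]
ft_force: [0.2, -0.0, -1.9]
opening: 0.246
grip_force: 30.0
```

Call:
jog_arm([
  {"slide": [0,0,-20],"turn": [0,0,0],"claw": 0},
  {"slide": [0,0,0],"turn": [0,0,0],"claw": 0},
  {"slide": [0,0,0],"turn": [0,0,0],"claw": 0},
])

```text
t: 23.68
eef_pos: [458.9, 176.4, 102.2]
tcp_rot: [3.141, 0.0, 2.396]
ft_force: [0.4, 0.1, -3.4]
opening: 0.247
grip_force: 30.0
```

```bash
python3 - <<'E'
from fit import *
Sc=read_camera("scene")
cv2.imwrite("pics/p7.png",cv2.resize(Sc["frame"][180:380,270:480],None,fx=2.2,fy=2.2))
s=state();print(s["eef_pos"],s["tcp_rot"],s["t"])
E
```

```text
[458.988624   176.43062122 102.37567606] [3.14072430e+00 5.40004418e-04 2.39617771e+00] 23.725
```

View pics/p7.png

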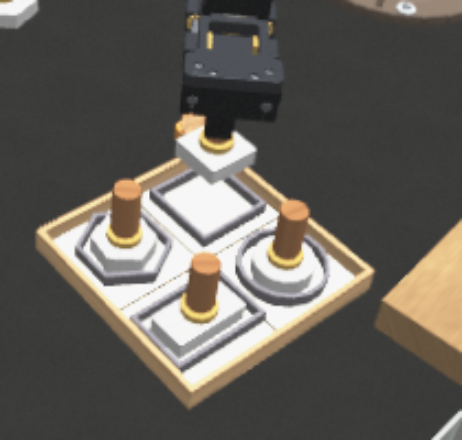

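The square foot at (215,155) is aligned over the square pocket at (207,205). I'll lower, release and retreat.

Call:
jog_arm([
  {"slide": [0,0,-25],"turn": [0,0,0],"claw": 0},
  {"slide": [0,0,-17],"turn": [0,0,0],"claw": 0},
  {"slide": [0,0,-8],"turn": [0,0,0],"claw": 0},
  {"slide": [0,0,-5],"turn": [0,0,0],"claw": 0},
  {"slide": [0,0,-1],"turn": [0,0,0],"claw": 0},
])

```text
t: 24.35
eef_pos: [458.9, 176.5, 46.4]
tcp_rot: [3.141, 0.0, 2.396]
ft_force: [-2.8, -0.7, 14.1]
opening: 0.247
grip_force: 30.0
```

Call:
jog_arm([
  {"slide": [0,0,0],"turn": [0,0,0],"claw": 0},
  {"slide": [0,0,0],"turn": [0,0,0],"claw": 30},
  {"slide": [0,0,0],"turn": [0,0,0],"claw": 55},
  {"slide": [0,0,0],"turn": [0,0,0],"claw": 55},
  {"slide": [0,0,10],"turn": [0,0,0],"claw": 55},
])

```text
t: 24.98
eef_pos: [458.4, 176.4, 55.6]
tcp_rot: [-3.141, -0.001, 2.396]
ft_force: [-0.3, -0.1, 0.5]
opening: 0.531
grip_force: 0.0
```

Call:
jog_arm([
  {"slide": [0,0,30],"turn": [0,0,0],"claw": 55},
  {"slide": [0,0,50],"turn": [0,0,0],"claw": 55},
  {"slide": [0,0,50],"turn": [0,0,0],"claw": 55},
  {"slide": [0,-50,0],"turn": [0,0,0],"claw": 55},
  {"slide": [0,-50,0],"turn": [0,0,0],"claw": 55},
])

```text
t: 25.6
eef_pos: [458.6, 75.6, 187.0]
tcp_rot: [3.14, 0.002, 2.398]
ft_force: [0.5, 0.3, 0.4]
opening: 0.549
grip_force: 0.0
```

Call:
jog_arm([
  {"slide": [0,-50,0],"turn": [0,0,0],"claw": 55},
  {"slide": [0,-50,0],"turn": [0,0,0],"claw": 55},
  {"slide": [0,0,0],"turn": [0,0,0],"claw": 55},
  {"slide": [0,0,0],"turn": [0,0,0],"claw": 55},
])

```text
t: 26.1
eef_pos: [458.5, -23.4, 186.0]
tcp_rot: [3.141, 0.0, 2.396]
ft_force: [0.7, -0.4, 0.7]
opening: 0.551
grip_force: 0.0
```

```bash
python3 - <<'E'
from fit import *
Sc=read_camera("scene")
cv2.imwrite("pics/p8.png",cv2.resize(Sc["frame"][80:380,110:480],None,fx=1.8,fy=1.8))
s=state();print(s["eef_pos"],s["t"])
E
```

```text
[458.54284684 -22.87148686 185.96947425] 26.15
```

View pics/p8.png

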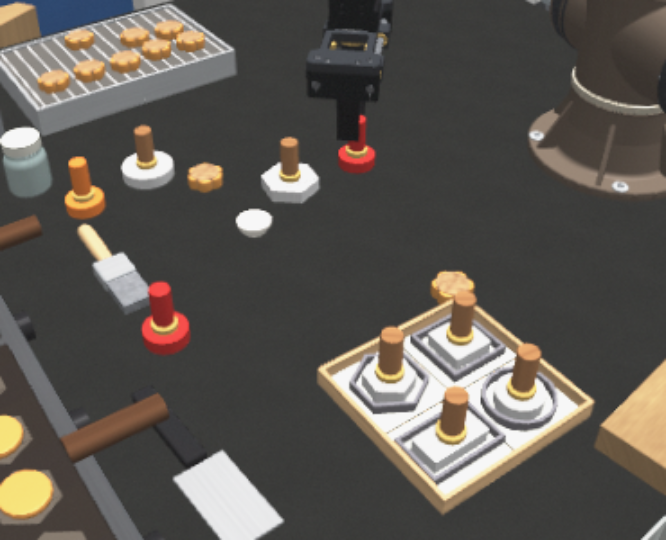

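All four stand upright in their own pockets: square (462,335), hex (391,375), round (524,385) and oblong (453,430). The big presses at (147,160) and (290,175) are untouched, and the gripper is clear.

```bash
python3 -c "
from cell import *
print(job_done())"
```

```text
the job is handed in; nothing more can be done
None
```

I handed the job in at about 26 s: the last picture shows all four small presses standing in their own pockets and both big presses where they started; no verdict came back.

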